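# Clamp a carving blank in the bench vise

### The job

Lay the hollowed walnut tray blank flat on the small carving bench, lengthwise and centred between the fixed stop and the moving jaw. Then take the crank by its spinning wooden grip and wind it clockwise, as seen from the crank end, in one go without letting go of the grip, until the jaw holds the blank firmly against the stop; do not overtighten, which crushes the wood, and let go. Leave all the other tools and wood where they lie.

Things in the scene. Friction and masses are not known exactly. Their poses are not given: they have to be found in the camera images.
- vise: Low beech carving bench, fixed to the table: 170 mm wide (its x), 380 mm long (its y), top face 140 mm above the table. A 32 mm slot with the screw and the moving jaw's block runs along its middle. Origin: centre of its underside on the table; y runs along the screw, from the crank end (-y, to the robot's right) to the stop end; z up.
- stop: Fixed leather-faced stop across the bench top: 100 mm wide, 22 mm thick and high. Origin: foot of the middle of its clamping face, on the bench top, 85 mm from the bench's centre towards +y. The moving jaw facing it is 66 mm wide, 22 mm high, lined with soft rubber (clamping force grows some 60 N a tenth of a turn); its place is not measured: 143 to 152 mm from the stop at the start.
- blank: Walnut tray blank, 60 mm wide (x), 130 mm long (y), 30 mm high, about 0.2 kg, with a 36 x 96 mm hollow 11 mm deep in its top, lying on the table to the left. Origin: centre of its underside. (The plain solid walnut block is not it.) The clamp, felt between blank and stop, must be 60 to 190 N, about 115 N being right; more crushes the wood.
- crank: Dark steel crank with a counterweight at the bench's -y end. Origin: on the screw axis at the bench's end face, 105 mm above the table; its y is the screw axis, its z points from the axis to the grip. Closing turns it about +y: the grip goes over the top towards the bench's +x. The jaw advances 12.7 mm a turn; from start to clamping at least one full turn, at most two. No end stops; it stays where it is left.
- grip (a point): Point to hold on the crank's free-spinning wooden grip: a cylinder 26 mm thick, 76 mm long, parallel to the screw and 58 mm from its axis. The point lies on its centre line, 84 mm outside the bench's end face; the grip reaches from 38 to 114 mm outside it, the crank arm lies 22 to 37 mm outside it. At its lowest the grip's centre is 47 mm above the table.
- hub (a point): Centre of the circle that grip runs in: a point in free air on the screw axis, 84 mm outside the bench's end face, 105 mm above the table, fixed to the bench, axes as the bench's. Feel of the screw: winding takes a steady drag of about 8 N at the grip, and every 10 N of clamping force on the blank add about 0.35 N to it.
- knife: Small carving knife lying on the bench top behind the stop, about 150 mm long; origin under its middle. Leave alone.
- offcut: Plain solid walnut block 45 x 105 x 32 mm on the table; origin: centre of its underside. Leave alone.
- stone: Two-layer sharpening stone 200 x 70 x 27 mm; origin: centre of its underside. Leave alone.
- gouge_a: Carving gouge with wooden handle, lying, about 260 mm long; origin under it, 90 mm from its butt. Leave alone.
- gouge_b: Shorter carving gouge, lying, about 230 mm long; origin under it, 90 mm from its butt. Leave alone.
- mallet: Round wooden carver's mallet standing on its head, 90 mm across, 230 mm tall; origin: centre of its underside. Leave alone.
- wax: Low metal wax tin, 68 mm across, 50 mm high; origin: centre of its underside. Leave alone.
Mind the look-alikes: they are no part of the job. What is shaped like the blank but white is not meant.

How it is judged (in metres and radians):
On the way, in this order (a step that is already met when the one before it is completed fails the run):
1. the blank lies flat on the bench, lengthwise between stop and jaw, let go (z of blank in the frame of vise between 0.136 and 0.144 m and x of blank in the frame of vise between -0.02 and 0.02 m and angle between blank's own z axis and vertical below 0.06 rad and y of blank in the frame of vise between -0.012 and 0.024 m and angle between the y axis of blank and the y axis of vise, either way round below 0.2 rad and contact force between the fingers and blank below 0.05 N), for 0.2 s.
2. the crank, held by hand, has brought the clamping force on the blank to 60 N (contact force between blank and stop above 60 N and contact force between the fingers and crank above 0.5 N and contact force between the fingers and blank below 0.05 N), for 0.2 s.
At the end, for the whole second after the job is handed in: The blank lies flat (3.5 deg) on the bench, lengthwise (3.5 deg) and within 20 mm of its middle line, its end on the stop, and is clamped with 60 to 190 N; blank and crank are at rest and let go (z of blank in the frame of vise between 0.136 and 0.144 m and x of blank in the frame of vise between -0.02 and 0.02 m and angle between blank's own z axis and vertical below 0.06 rad and y of blank in the frame of vise between 0.014 and 0.025 m and angle between the y axis of blank and the y axis of vise, either way round below 0.06 rad and contact force between blank and stop between 60 and 190 N and linear speed of blank below 0.01 m/s and angular speed of crank below 0.1 rad/s); the robot touches nothing.
It fails at once if the stop presses on the blank with more than 190 N: wood crushed (contact force between blank and stop above 190 N).
It fails at once if after the crank has left its start by 30 mm, the hand lets go of it before the blank is clamped with 60 N (distance of grip from where it was at the start of the episode above 0.03 m and contact force between the fingers and crank below 0.05 N and contact force between blank and stop below 60 N).
It fails at once if a bystander is moved by more than 30 mm (distance of any of knife, offcut, stone, gouge_a, gouge_b, mallet, wax from where it was at the start of the episode above 0.03 m).
It also fails if it takes over 72 s, if anything falls off the work surface, if the arm or the gripper's body presses on something with over 40 N, if the wrist force passes 120 N, or if a joint passes its speed limit or range.

### The arm

A 7-joint arm with a two-finger parallel gripper is mounted at the origin on the work surface. World frame = base frame: x ahead of the robot, y to its left, z up, the work surface at z = 0. Lengths are in mm, angles in rad, forces in N, time in s.
With the tool pointing down it reaches from about 400 to 900 mm from the base axis. Payload 5.6 kg.
Tool frame: the origin (TCP) lies at the very end of the fingers, on their centre line; the grasp point (between the pads) lies 19 mm behind it; z points along the fingers, y is the line along which they close (so a half turn about z gives the same grasp; the last joint's range is limited). The gripper opens to 92 mm and grips with 3 to 60 N. Pads are 20 mm wide; open, the fingers measure 128 mm over their backs; the gripper's body (75 mm by 189 mm) begins 69 mm behind the grasp point.
Start: joints at [1.197, 0.468, -0.012, 1.603, 0.006, 1.071, -0.056], TCP at [211.079, -614.78, 214.592] pointing down, gripper open.
Joint ranges: [-2.53, 2.53], [-0.31, 2.02], [-1.57, 1.55], [0.28, 2.44], [-1.29, 4.43], [0.15, 1.84], [-2.92, 2.92]. Speed limits (rad/s): [2.57, 2.57, 3.14, 3.14, 3.14, 3.14, 3.14].

### API

Orientations are given as a rotation vector (axis times angle).
In Python, from workcell import robot, imaging gives the robot as it stands. Calls block until the motion is done:
- robot.move_ptp(position, orientation): joint-space move of the TCP to a pose.
- robot.servo_line(position, v=150, orientation=None): straight line of the TCP; orientation=None keeps the orientation; v is the mean speed in mm/s.
- robot.set_joints(angles): joint-space move.
- robot.set_gripper(opening, strength=None): finger opening in mm; strength is the grip in N (None keeps the last); returns when the fingers have stopped.
- robot.sleep(seconds).
- robot.ik(position, orientation): joint angles nearest the present ones, or None.
- robot.state(): the state.
- imaging.camera(name): name is "scene" or "top" or "wrist"; returns a dict with "image" (480x640x3 uint8, blue, green, red), "fx", "fy", "cx", "cy" (pixels), "R" (3x3) and "t" (3): a world point X has camera coordinates R X + t. Camera axes: x right, y down, z forward; pixel columns grow to the right and rows downward; lengths in mm; the calibration is good to about 2 mm. A picture is of the moment at which its call begins. There is no depth.
A pose or a line that the arm cannot do raises robot.PlanningError and nothing moves.
- robot.hand_in(): hands the job in; it is judged then, once.
The state is a dict: "time": time; "q": joint angles; "qd": joint speeds; "joint_efforts": joint torques, N m; "ee_pos": TCP position; "ee_rot": TCP orientation; "ft_force": force on the tool from outside, world axes, zero at the start; "torque": the same for the moment, N m; "gripper_width": finger opening in mm; "finger_force": force on a finger pad.
Only numpy, scipy, OpenCV 4.12 (cv2) and the standard library are available. Lean on these libraries where they do the work, as an engineer would, in place of code of your own. Each camera call takes 0.05 s, during which the arm holds its last target. There are 200 camera calls.

## Working session

There is one attempt and no reset: what is moved stays moved. The work goes in short steps, each a Python script; the robot and the scene stay as the last script left them, time stands still between calls to the robot, and variables do not carry over. Pictures are saved under pics/ and viewed, at most 10 in all, crops included, and the job is handed in when it is done.

```bash
mkdir -p pics; ls
python3 - <<'E'
from workcell import robot, imaging
import cv2
for n in("scene","top"):
    c=imaging.camera(n); cv2.imwrite(f"pics/{n}0.png",c["image"]); print(n,c["fx"],c["fy"],c["cx"],c["cy"],c["R"],c["t"])
s=robot.state(); print(s)
E
```

```text
pics
scene 540.4788533157196 540.4788533157196 316.8442033582655 237.42785289509277 [[-0.74181202  0.67049785 -0.01214741]
 [ 0.5818179   0.63448137 -0.50884312]
 [-0.33347091 -0.38453353 -0.86077356]] [ 415.30959576 -279.07154986 1677.36229725]
top 465.4611248255064 465.4611248255064 321.0909683212185 242.06455002931898 [[ 0.02394043 -0.99966536  0.00979881]
 [-0.98160598 -0.02536274 -0.18922585]
 [ 0.18941105 -0.00508843 -0.9818847 ]] [   8.54232171  593.65148875 1079.89897643]
{'time': 0.1, 'q': array([ 1.19698787,  0.46828205, -0.01162812,  1.60350089,  0.00600298,
        1.07139734, -0.05626949]), 'qd': array([ 0.00085482, -0.00014463, -0.00115727, -0.00077213, -0.00197206,
       -0.00043137,  0.00060065]), 'joint_efforts': array([ 1.27279091e-03, -5.21645129e+01, -1.25345617e-02, -2.44368231e+01,
       -5.68220951e-02,  1.41203750e-02,  3.78374546e-05]), 'ee_pos': array([ 210.91025974, -614.29177531,  213.75287652]), 'ee_rot': array([-3.09722789e+00, -5.17002116e-01,  5.62150229e-04]), 'ft_force': array([-0.55143531, -0.06800123,  0.15298586]), 'torque': array([-0.03667768, -0.07750761,  0.01936298]), 'finger_force': 0.0, 'gripper_width': 92.08866373191046}
```

View pics/scene0.png

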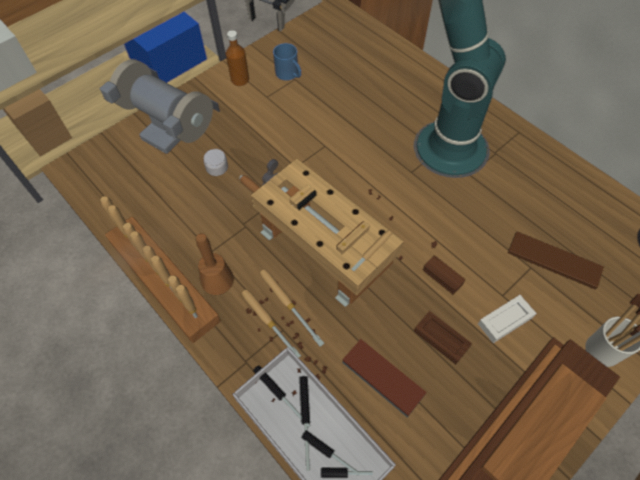

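View pics/top0.png

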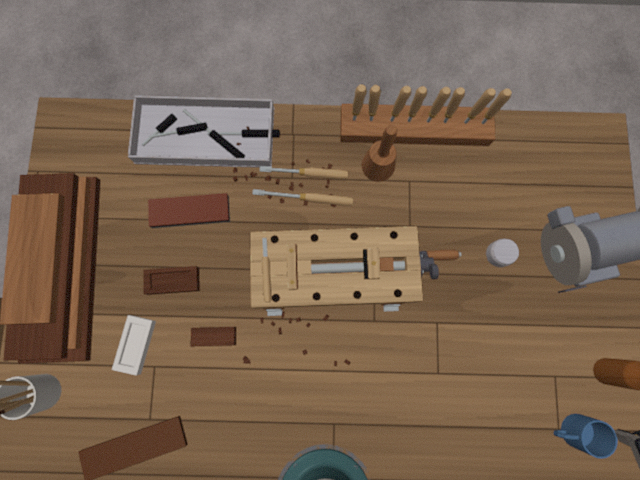

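The top view shows the bench at about (250–420, 228–305), the hollowed blank at (171, 280), and the crank with its grip at (443, 255). The stop is at (292, 267) and the jaw at (371, 264). I'll zoom in on the details.

```bash
python3 - <<'E'
import cv2,numpy as np
t=cv2.imread("pics/top0.png");s=cv2.imread("pics/scene0.png")
a=cv2.resize(t[220:312,375:475],None,fx=4,fy=4,interpolation=cv2.INTER_CUBIC)
b=cv2.resize(s[145:237,235:335],None,fx=4,fy=4,interpolation=cv2.INTER_CUBIC)
c=cv2.resize(t[220:312,240:440],None,fx=2,fy=2,interpolation=cv2.INTER_CUBIC)
d=cv2.resize(t[255:301,130:230],None,fx=4,fy=4,interpolation=cv2.INTER_CUBIC)
out=np.vstack([np.hstack([a,b]),np.hstack([c,d])]); print(out.shape)
cv2.imwrite("pics/crop1.png",out)
E
cat > h.py <<'E'
from workcell import robot, imaging
import numpy as np, cv2
from scipy.spatial.transform import Rotation as Rn
def ray(c,uv,z):
    R=np.array(c["R"]);t=np.array(c["t"]); o=-R.T@t
    d=R.T@np.array([(uv[0]-c["cx"])/c["fx"],(uv[1]-c["cy"])/c["fy"],1])
    return o+d*(z-o[2])/d[2]
def proj(c,X):
    p=np.array(c["R"])@np.array(X)+np.array(c["t"]); return np.array([c["cx"]+c["fx"]*p[0]/p[2],c["cy"]+c["fy"]*p[1]/p[2]])
E
```

```text
(552, 800, 3)
```

View pics/crop1.png

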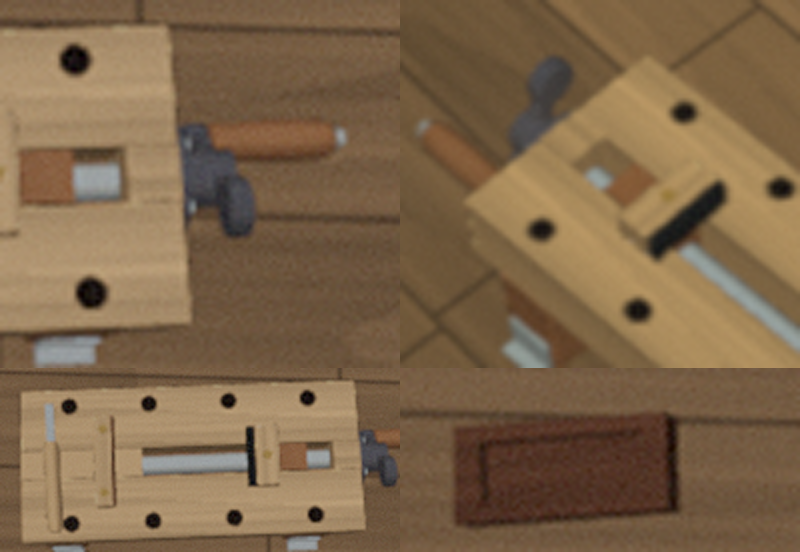

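The crops show the bench-top corners in the top image at about (417.5, 227), (422.5, 300.5), (251, 232) and (252, 307). The grip's end cap is at (461, 254) in the top view and (241, 177) in the scene view. The counterweight is at (434, 271) and (272, 164), so the grip hangs on the low, +x side. Next I'll triangulate these.

```bash
cat >> h.py <<'E'
def tri(c1,u1,c2,u2):
    A=[];b=[]
    for c,u in((c1,u1),(c2,u2)):
        R=np.array(c["R"]);t=np.array(c["t"]);o=-R.T@t
        d=R.T@np.array([(u[0]-c["cx"])/c["fx"],(u[1]-c["cy"])/c["fy"],1]);d/=np.linalg.norm(d)
        P=np.eye(3)-np.outer(d,d);A.append(P);b.append(P@o)
    return np.linalg.lstsq(np.vstack(A),np.hstack(b),rcond=None)[0]
E
python3 - <<'E'
from h import *
np.set_printoptions(precision=1,suppress=True)
T=imaging.camera("top");S=imaging.camera("scene")
cs=np.array([ray(T,u,140) for u in((417.5,227),(422.5,300.5),(252,307),(251,232))]);print(cs)
print([np.linalg.norm(cs[i]-cs[i-1]) for i in range(4)], cs.mean(0))
print("tip",tri(T,(461,254),S,(241.25,177)),"cw",tri(T,(434,271),S,(272,163.75)))
# stop face, jaw face ends (top at 162)
o=np.array([240,220])
for n,uv in dict(stopT=(114,48),stopB=(114,138),jawT=(248,60),jawB=(250,118),jawback=(278,86)).items(): print(n,ray(T,o+np.array(uv)/2,162))
o=np.array([130,255])
b=np.array([ray(T,o+np.array(uv)/4,30) for uv in((55,62),(267,46),(272,142),(57,156))]);print(b,b.mean(0),[np.linalg.norm(b[i]-b[i-1]) for i in range(4)])
E
```

```text
[[ 617.8 -195.   140. ]
 [ 451.4 -203.5  140. ]
 [ 428.   172.   140. ]
 [ 596.3  183.   140. ]]
[np.float64(378.650896716438), np.float64(166.56409457359157), np.float64(376.27128325395944), np.float64(168.64104229508072)] [523.4 -10.9 140. ]
tip [ 571.  -316.2   55.2] cw [ 516.1 -227.4  150.4]
stopT [567.2  76.9 162. ]
stopB [468.   73.6 162. ]
jawT [557.6 -71.2 162. ]
jawB [493.4 -73.8 162. ]
jawback [ 529.4 -104.3  162. ]
[[515.9 457.9  30. ]
 [529.1 328.5  30. ]
 [470.1 321.1  30. ]
 [458.3 451.2  30. ]] [493.3 389.7  30. ] [np.float64(57.91814910178855), np.float64(130.02491606169872), np.float64(59.44888889545846), np.float64(130.58980724039154)]
```

```bash
cat >> h.py <<'E'
YAW=0.06; C=np.array([523.4,-10.9,0])
def V(p): return C+Rn.from_euler('z',YAW).apply(np.array(p,float))
def toV(p): return Rn.from_euler('z',-YAW).apply(np.array(p,float)-C)
def ori(yaw,tilt=0,s=1):
    # tool y along +-frame x, tool z=(0,sin tilt,-cos tilt) in a frame turned by yaw
    z=np.array([0,np.sin(tilt),-np.cos(tilt)]);y=np.array([s*1.,0,0]);x=np.cross(y,z)
    return (Rn.from_euler('z',yaw)*Rn.from_matrix(np.array([x,y,z]).T))
def tcp(grasp,R): return np.array(grasp)+R.apply([0,0,19])
E
python3 - <<'E'
from h import *
np.set_printoptions(precision=2,suppress=True)
for s in(1,-1):
    for t in(0,.3,.6):
        R=ori(YAW,t,s); q=[]
        for f in np.radians(np.arange(150,150+361,30)):
            g=V([58*np.sin(f),-274,105+58*np.cos(f)]); j=robot.ik(tcp(g,R),R.as_rotvec()); q.append(j)
        print(s,t,sum(j is None for j in q)); 
        k=[j for j in q if j is not None]
        if k: print(np.min(k,0),np.max(k,0))
    for p,y in(([493.3,389.7,5],.096),([493.3,389.7,250],.096),(V([0,16,145]),YAW),(V([0,16,360]),YAW),(V([0,-274,330]),YAW)):
        print(s,robot.ik(p,ori(y,0,s).as_rotvec()))
E
```

```text
1 0 0
[ 0.65  0.49 -0.41  1.65  0.25  0.71  0.21] [ 0.79  0.7  -0.34  1.9   0.32  0.94  0.31]
1 0.3 0
[ 0.8   0.61 -0.47  1.51  0.01  0.9   0.47] [ 0.94  0.8  -0.43  1.76  0.06  1.11  0.59]
1 0.6 0
[ 0.89  0.75 -0.51  1.37 -0.15  1.14  0.61] [ 1.04  0.94 -0.48  1.62 -0.1   1.32  0.74]
1 [-0.18  0.87 -0.78  1.74  0.78  0.87 -1.22]
1 [-0.03  0.63 -1.04  1.57  0.56  1.26 -1.06]
1 [ 0.45  0.43 -0.64  1.94  0.33  0.87 -0.3 ]
1 [ 0.55  0.2  -0.72  1.69  0.14  1.3  -0.14]
1 [ 0.76  0.35 -0.43  1.54  0.15  1.28  0.37]
-1 0 0
[ 0.22  0.45  0.2   1.68 -0.22  0.67 -2.56] [ 0.31  0.67  0.24  1.93 -0.11  0.91 -2.45]
-1 0.3 0
[ 0.39  0.55  0.16  1.55 -0.43  0.94 -2.34] [ 0.48  0.75  0.17  1.79 -0.36  1.15 -2.19]
-1 0.6 0
[ 0.5   0.69  0.15  1.4  -0.59  1.24 -2.2 ] [ 0.59  0.87  0.18  1.65 -0.53  1.41 -2.04]
-1 [ 0.07  1.27 -1.34  1.72  1.3   1.31  1.66]
-1 [ 0.08  0.81 -1.32  1.57  0.79  1.39  1.92]
-1 [-1.02  0.75  1.35  2.03 -0.84  1.1  -2.36]
-1 [-1.2   0.29  1.39  1.78 -0.29  1.32 -2.82]
-1 [ 0.35  0.31  0.1   1.57 -0.03  1.26 -2.62]
```

```bash
cat >> h.py <<'E'
def snap(n):
    import pickle
    c=imaging.camera("wrist"); cv2.imwrite(f"pics/{n}.png",c["image"]); pickle.dump(c,open(f"{n}.pkl","wb")); return c
def load(n):
    import pickle; return pickle.load(open(f"{n}.pkl","rb"))
E
python3 - <<'E'
from h import *
p=robot.state()["ee_pos"]; robot.servo_line([p[0],p[1],330],v=250)
robot.move_ptp(V([20,-284,340]),ori(YAW).as_rotvec()); c=snap("w1")
print(proj(c,V([50,-274,55])),robot.state()["time"])
robot.move_ptp(V([0,10,400]),ori(YAW).as_rotvec()); c=snap("w2"); print(proj(c,V([0,85,140])),proj(c,V([0,-62,162])))
robot.move_ptp([493,390,280],ori(.096).as_rotvec()); c=snap("w3"); print(proj(c,[493,390,30]))
s=robot.state();print(s["time"],s["ee_pos"],s["ft_force"])
E
python3 - <<'E'
import cv2,numpy as np
I=[cv2.imread(f"pics/w{i}.png") for i in(1,2,3)]
print(0)
E
```

```text
[351.8028032  186.96169139] 2.5917
[326.7740189  133.49785477] [327.19286966 260.8930357 ]
[325.85421002 199.76750018]
5.3583 [494.40794568 388.55502505 280.33824575] [ 0.2583298  -0.09558404 -0.3844793 ]
0
```

View pics/w1.png

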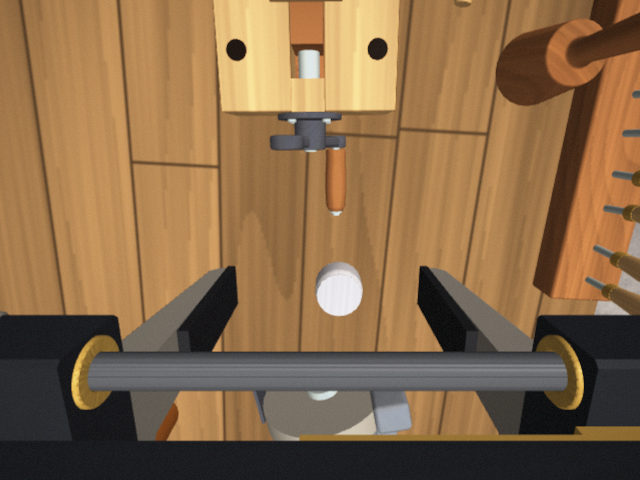

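View pics/w2.png

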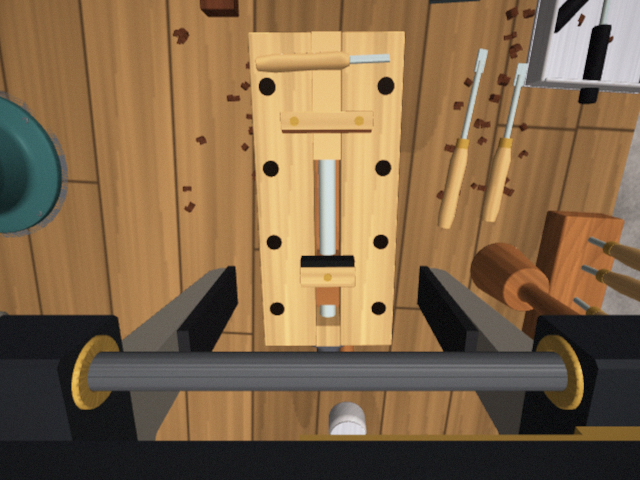

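View pics/w3.png

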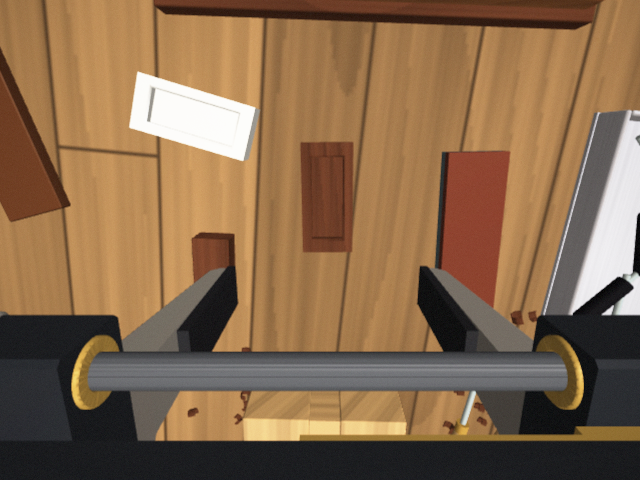

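w1 shows the grip end at about (336, 212) and the bench end corners at (222, 111) and (394, 109). In w2 the bench corners are (250, 32), (404, 32), (391, 345) and (266, 346), with the stop face at about row 130 and the jaw face at about row 258. In w3 the top corners of the blank are (301, 142), (352, 142), (353, 251) and (304, 252), and the offcut is at (215, 258).

Run:
```python
from h import *
np.set_printoptions(precision=1,suppress=True)
a,b,c=load("w1"),load("w2"),load("w3")
k=np.array([ray(c,u,30) for u in((301,142),(352,142),(353,251),(304,252))])
print("blank",k.mean(0),[np.linalg.norm(k[i]-k[i-1]) for i in range(4)],np.arctan2(-(k[0]-k[3])[0],(k[0]-k[3])[1]),np.arctan2(-(k[1]-k[2])[0],(k[1]-k[2])[1]))
print("offcut",[ray(c,u,32) for u in((194,237),(233,237))])
e=np.array([ray(b,u,140) for u in((250,32),(404,32),(391,345),(266,346))])
print("bench",e,e.mean(0)); print("end",[toV(ray(a,u,140)) for u in((222,111),(394,109))])
print("tip",[toV(ray(a,(336,212),z)) for z in(50,55,60)])
print("cam",-np.array(b["R"]).T@b["t"])
for v in(122,126,128,130,132): print("stop",v,toV(ray(b,(327,v),140))[1],toV(ray(b,(327,v),162))[1])
for v in(255,258,262,267): print("jaw",v,toV(ray(b,(327,v),140))[1],toV(ray(b,(327,v),162))[1])
I=b["image"]; print("stopcol",I[104:140,340].sum(1)); print("jawcol",I[246:292,340].sum(1))
```

```text
blank [494.9 391.2  30. ] [np.float64(130.44048334235805), np.float64(57.738769846298524), np.float64(129.21587098404302), np.float64(59.956589768067985)] 0.10266041148228383 0.11981660262398802
offcut [array([339. , 330.6,  32. ]), array([385.8, 334.9,  32. ])]
bench [[ 429.8  174.4  140. ]
 [ 595.4  183.8  140. ]
 [ 619.8 -194.3  140. ]
 [ 452.3 -205.4  140. ]] [524.3 -10.4 140. ]
end [array([ -83.4, -188.5,  140. ]), array([  84.4, -187.4,  140. ])]
tip [array([  30.2, -307.1,   50. ]), array([  30.1, -306.1,   55. ]), array([  30. , -305.1,   60. ])]
cam [519.3  67.2 570.8]
stop 122 97.64697108133191 96.65271546112109
stop 126 93.26909757366747 92.49841189806999
stop 128 91.07131113852594 90.41286237217594
stop 130 88.86759306982277 88.32168413033182
stop 132 86.6579193216679 86.22485435462694
jaw 255 -61.75424985966439 -54.608178429610476
jaw 258 -65.71089013476445 -58.36276036620204
jaw 262 -71.01376346392941 -63.394825711898015
jaw 267 -77.68670742985516 -69.72699470790785
stopcol [511 515 512 513 503 512 514 547 565 539 548 540 540 534 526 524 525 522
 510 527 527 528 541 536 534 401 212 214 248 395 505 500 504 506 511 507]
jawcol [291 290 291 292 299 294 289 290 298 207  58  50  52  50  63  85  81  71
  68  88 183 420 552 553 560 555 545 535 521 520 538 551 563 567 563 571
 581 560 532 519 442 327 315 318 323 322]
```

```bash
cat > pick.py <<'E'
from h import *
R=ori(.107).as_rotvec()
robot.move_ptp([494.9,391.2,100],R); robot.servo_line([494.9,391.2,7],v=120)
robot.set_gripper(50,35); s=robot.state(); print("grip",s["gripper_width"],s["finger_force"],s["ee_pos"],s["time"])
if s["gripper_width"]<55: raise SystemExit("missed")
robot.servo_line([494.9,391.2,240],v=200)
Rv=ori(YAW).as_rotvec()
robot.move_ptp(V([0,16,260]),Rv)
robot.servo_line(V([0,16,165]),v=200)
s=robot.state(); f0=s["ft_force"]; print(f0,s["ee_pos"],s["gripper_width"])
for z in np.arange(158,143.9,-1.0):
    robot.servo_line(V([0,16,z]),v=60); f=robot.state()["ft_force"]-f0
    if f[2]>3: print("touch",z,f); break
s=robot.state(); print(s["ee_pos"],toV(s["ee_pos"]),s["time"],s["ft_force"]-f0)
imgs=imaging.camera("top")["image"]; cv2.imwrite("pics/t1.png",imgs)
E
python3 pick.py
```

```text
grip 59.48340288518078 34.99049574136734 [494.86245839 391.20555766   7.24109062] 7.6167
[-0.52061925 -0.19196967 -1.75535949] [523.12643814   6.1497454  165.64744645] 59.52986660574936
touch 147.0 [0.4380857  0.35914342 3.02417354]
[522.62466614   5.13384155 147.22425556] [  0.18751471  16.05148142 147.22425556] 14.0167 [0.4380857  0.35914342 3.02417354]
```

Run:
```python
from h import *
robot.set_gripper(86); robot.servo_line(V([0,16,260]),v=200)
robot.move_ptp(V([0,10,400]),ori(YAW).as_rotvec()); c=snap("w4")
cv2.imwrite("pics/w4c.png",cv2.resize(c["image"][95:285,230:420],None,fx=3,fy=3,interpolation=cv2.INTER_CUBIC))
print(robot.state()["time"])
```

```text
16.0083
```

View pics/w4c.png

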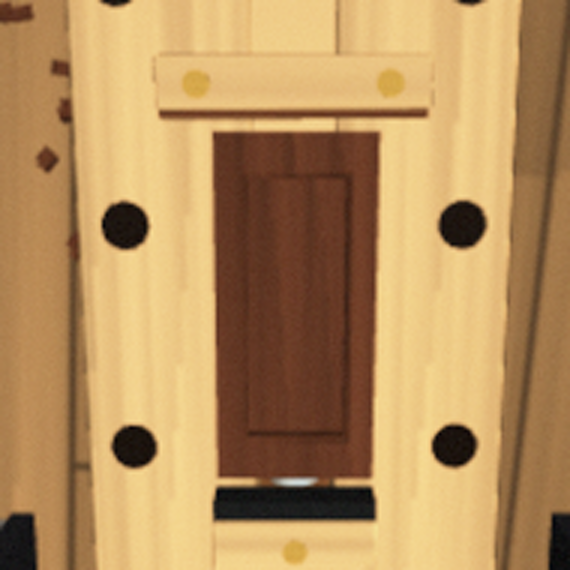

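The wrist view shows the blank lying straight and centred, with small gaps to the stop (rows 115–131) and to the jaw (rows 478–488). Now for the crank.

```bash
cat > wind.py <<'E'
from h import *
T=.3; RR=ori(YAW,T); rv=RR.as_rotvec(); Ra=58.
def G(deg,dz=0,hub=(0,0)):
    f=np.radians(deg); return tcp(V([hub[0]+Ra*np.sin(f),-274,105+hub[1]+Ra*np.cos(f)+dz]),RR)
def pos():  # vise-frame grasp offset from the axis -> radius, angle
    p=toV(np.array(robot.state()["ee_pos"])-RR.apply([0,0,19])); x,z=p[0],p[2]-105
    return np.hypot(x,z),np.degrees(np.arctan2(x,z))%360,p
def frc(deg,f0,n=1):
    F=np.mean([robot.state()["ft_force"] for _ in range(n)],0)-f0
    F=Rn.from_euler('z',-YAW).apply(F); f=np.radians(deg)
    t=np.array([np.cos(f),0,-np.sin(f)]);r=np.array([np.sin(f),0,np.cos(f)])
    return -F@t,F@r,F[1]   # drag, radial (outward on tool), axial
E
cat > g1.py <<'E'
from wind import *
import json
np.set_printoptions(precision=1,suppress=True)
robot.set_gripper(70,55)
robot.move_ptp(G(148.6,150),rv); robot.servo_line(G(148.6,0),v=150)
f0=robot.state()["ft_force"]; json.dump(list(f0),open("f0.json","w")); print(f0)
robot.set_gripper(15,55); s=robot.state(); print(s["gripper_width"],s["finger_force"],s["time"],s["ft_force"]-f0,pos())
if 22<s["gripper_width"]<30:
    for d in range(160,281,12):
        robot.servo_line(G(d),v=60); a=frc(d,f0); p=pos(); s=robot.state()
        print(d,np.array(a),round(p[0],1),round(p[1],1),round(s["gripper_width"],1),round(s["time"],1))
        if max(map(abs,a))>45: print("force");break
E
python3 g1.py
```

```text
[-0.7  0.2 -0.7]
24.90682674380515 54.995959997177124 19.6833 [-1.4 -1.1  3.8] (np.float64(57.662317402423), np.float64(149.3889441797374), array([  29.4, -274. ,   55.4]))
160 [ 6.5 -3.4 -0.5] 57.6 156.8 24.7 20.0
172 [ 5.3 -3.5 -0.4] 57.5 169.8 24.9 20.4
184 [ 5.  -4.3 -0.5] 57.4 182.4 24.7 20.7
196 [ 5.1 -3.8 -0.3] 57.2 194.6 24.8 21.1
208 [ 4.7 -4.  -0.4] 57.2 206.9 24.6 21.4
220 [ 2.5 -4.4 -1. ] 57.2 219.2 24.9 21.8
232 [ 1.4 -6.2 -0.2] 57.3 231.6 24.7 22.1
244 [ 0.5 -5.5 -0.5] 57.4 243.8 24.9 22.5
256 [ 0.4 -5.3 -1.4] 57.5 255.9 25.0 22.8
268 [-0.6 -5.5 -1.4] 57.7 267.8 24.7 23.2
280 [-0.2 -4.8 -1.5] 57.8 279.6 24.7 23.5
```

```bash
cat > g2.py <<'E'
from wind import *
import json,sys
np.set_printoptions(precision=1,suppress=True)
f0=np.array(json.load(open("f0.json")))
a0,a1,st=map(int,sys.argv[1:4])
for d in range(a0,a1+1,st):
    robot.servo_line(G(d),v=60); a=frc(d,f0); p=pos(); s=robot.state()
    print(d,np.array(a),round(p[0],1),round(p[1],1),round(s["gripper_width"],1),round(s["finger_force"],1),round(s["time"],1))
    if max(map(abs,a))>45: print("force");break
E
python3 g2.py 292 604 12
```

```text
292 [ 1.4 -6.3 -1.8] 58.0 291.2 24.7 55.0 23.9
304 [ 2.7 -7.7 -2.3] 58.2 303.0 24.7 55.0 24.2
316 [ 4.  -5.2 -2.6] 58.4 315.8 24.4 55.0 24.6
328 [ 4.3 -1.7 -2.7] 58.5 328.4 25.0 55.0 24.9
340 [ 4.9 -1.1 -3.1] 58.6 340.0 24.9 55.0 25.3
352 [ 4.3 -1.3 -2.7] 58.8 351.8 25.0 55.0 25.6
364 [ 3.4 -1.1 -2.9] 58.9 3.8 24.9 55.0 26.0
376 [ 4.4 -2.4 -2.7] 59.0 15.8 25.2 55.0 26.3
388 [ 3.  -2.5 -2.4] 59.0 27.7 25.1 55.0 26.7
400 [ 2.1 -2.8 -2.8] 59.0 39.7 24.6 55.0 27.0
412 [ 2.8 -0.7 -2.4] 59.0 51.7 24.8 55.0 27.4
424 [ 1.9 -0.4 -3.2] 58.9 63.8 24.8 55.0 27.7
436 [ 0.1  0.9 -2.6] 58.7 75.9 24.3 55.0 28.1
448 [ 0.6  0.8 -1.9] 58.5 87.9 24.8 55.0 28.4
460 [ 2.2  0.4 -2.2] 58.4 99.8 24.5 55.0 28.8
472 [ 2.5 -0.7 -2.4] 58.2 111.7 25.1 55.0 29.1
484 [ 4.  -2.7 -1.9] 58.1 123.5 24.8 55.0 29.5
496 [ 5.2 -4.  -3. ] 58.0 135.1 24.5 55.0 29.8
508 [ 4.1 -5.7 -2.3] 57.8 146.2 24.7 55.0 30.2
520 [ 5.  -4.7 -1.4] 57.7 157.2 25.1 55.0 30.5
532 [ 6.1 -3.2 -2.6] 57.4 169.1 24.5 55.0 30.9
544 [ 5.3 -2.8 -2.5] 57.3 181.6 24.4 55.0 31.2
556 [ 5.2 -1.8 -2.4] 57.2 194.0 25.2 55.0 31.6
568 [ 3.7 -2.7 -3.3] 57.1 206.5 24.5 55.0 31.9
580 [ 5.1 -3.3 -2.9] 57.1 219.1 24.7 55.0 32.3
592 [ 2.6 -4.1 -2.4] 57.3 231.6 24.7 55.0 32.6
604 [ 0.7 -5.3 -2.2] 57.4 243.9 24.9 55.0 33.0
```

```bash
python3 g2.py 616 664 12
```

```text
616 [-0.1 -4.2 -3. ] 57.5 256.0 24.7 55.0 33.3
628 [-0.8 -5.3 -2.6] 57.6 268.0 24.9 55.0 33.7
640 [ 0.6 -5.  -3.2] 57.8 279.7 24.6 55.0 34.0
652 [ 1.3 -6.  -3.2] 58.0 291.1 24.9 55.0 34.4
664 [ 6.  -7.4 -4.3] 58.3 302.4 25.1 55.0 34.7
```

```bash
python3 g2.py 676 676 12
python3 - <<'E'
from h import *
c=snap("w5"); t=imaging.camera("top")["image"]
a=cv2.resize(t[225:310,245:425],None,fx=4,fy=4,interpolation=cv2.INTER_CUBIC)
cv2.imwrite("pics/mix.png",a[:600,:800])
E
```

```text
676 [ 7.6 -5.7 -4.7] 58.4 315.6 24.9 55.0 35.1
```

View pics/mix.png

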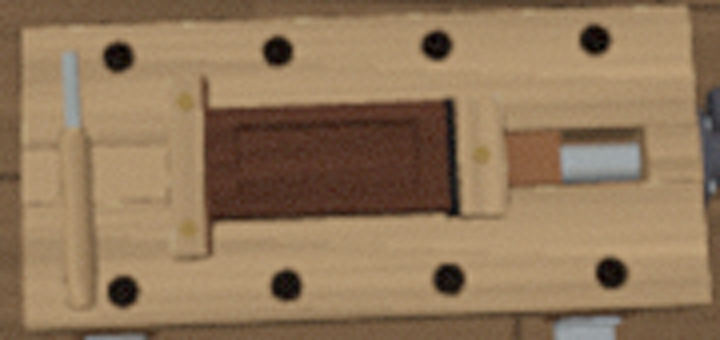

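The blank now sits against the stop (column 208), with the jaw's rubber on its other end (column 452). I'll add a little more.

```bash
python3 g2.py 688 688 12
```

```text
688 [ 6.2 -4.7 -3.8] 58.6 327.1 25.1 55.0 35.5
```

```bash
python3 g2.py 700 700 12;  python3 - <<'E'
from wind import *
import json
f0=np.array(json.load(open("f0.json")))
for i in range(6): robot.sleep(.1); print(np.round(frc(700,f0),1),np.round(pos()[:2],1))
E
```

```text
700 [ 7.6 -2.9 -2.9] 58.7 337.8 24.6 55.0 35.9
[ 8.2 -2.3 -3.8] [ 58.7 337.8]
[ 7.3 -3.6 -3.4] [ 58.7 337.8]
[ 7.5 -3.2 -3.6] [ 58.7 337.8]
[ 7.4 -3.6 -4.1] [ 58.7 337.8]
[ 8.7 -3.2 -4.2] [ 58.7 337.8]
[ 8.  -3.4 -4.6] [ 58.7 337.8]
```

```bash
python3 g2.py 706 706 1;  python3 - <<'E'
from wind import *
import json
f0=np.array(json.load(open("f0.json")))
for i in range(4): robot.sleep(.15); print(np.round(frc(706,f0),1),np.round(pos()[:2],1))
E
```

```text
706 [ 8.6 -1.7 -3.8] 58.7 343.0 24.7 55.0 36.7
[ 9.3 -2.7 -4. ] [ 58.7 343. ]
[ 9.1 -1.8 -2.2] [ 58.7 343. ]
[ 8.8 -2.2 -3.9] [ 58.7 343. ]
[ 7.9 -0.8 -3.4] [ 58.7 343. ]
```

Run:
```python
from wind import *
robot.servo_line(G(704),v=30)
robot.set_gripper(45); robot.set_gripper(80)
p=np.array(robot.state()["ee_pos"]); robot.servo_line(p+RR.apply([0,0,-150]),v=150)
robot.sleep(.5); s=robot.state(); print(s["ft_force"],s["time"])
c=imaging.camera("top")["image"]; w=snap("w6")["image"]
cv2.imwrite("pics/fin.png",np.hstack([cv2.resize(c[190:330,220:480],(520,280)),cv2.resize(w,(280,210)).copy() if 0 else cv2.resize(w[:480,:480],(280,280))]))
```

```text
[-0.00986068  0.42374439 -0.31568529] 40.375
```

View pics/fin.png

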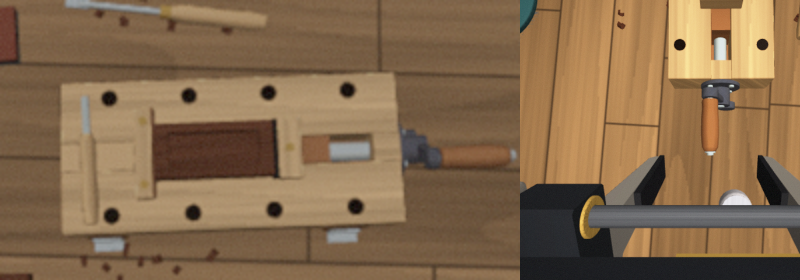

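The blank is held between the stop and the jaw, at (150–278, 150) in the left panel. The crank grip is near the top of its circle and the gripper is clear of it.

```bash
python3 -c "
from workcell import robot
print(robot.hand_in())"
```

```text
the job is handed in; nothing more can be done
None
```

I laid the blank on the bench, clamped it against the stop by winding the crank about 1.5 turns in one hold, let go, and handed the job in at about 41 s; I estimate the clamp at 115–120 N from grip drag and jaw travel, and the hand-in returned no verdict.

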